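# Bolt the sample box shut

## Robot

A 6-joint arm with a two-finger parallel gripper is mounted at the origin on a cart in front of the work surface, level with it; the furniture and walls round the work are solid. World frame = base frame: x ahead of the robot, y to its left, z up, the work surface at z = 0. Lengths are in m, angles in rad, forces in N, time in s.
With the tool pointing down it reaches from about 0.375 to 0.9 m from the base axis. Payload 3.1 kg.
Tool frame: the origin (TCP) lies where the fingers leave the gripper's body, on its centre line; the fingertips stand 70 mm ahead of it and the grasp point (between the pads) lies 51 mm ahead of it; z points along the fingers, y is the line along which they close (so a half turn about z gives the same grasp; the last joint's range is limited). The gripper opens to 87 mm and grips with 3 to 60 N. Pads are 19 mm wide; open, the fingers measure 117 mm over their backs; the gripper's body (75 mm by 190 mm) begins 51 mm behind the grasp point.
Start: joints at [-0.178, 0.527, 1.433, -0, 1.181, -0.178], TCP at [0.625, 0, 0.292] pointing down, gripper open.
Joint ranges: [-3.08, 3.08], [-0.75, 2.2], [0.22, 2.44], [-1.43, 4.57], [0, 2.65], [-2.85, 2.85]. Speed limits (rad/s): [2.79, 2.79, 3.14, 3.14, 3.14, 3.14].

## Interface

Orientations are given as a unit quaternion [x, y, z, w].
In Python, from rig import robot gives the robot as it stands.
- The arm moves only by the tool send_rows, never from a script. Its argument "deltas" is text: rows parted by semicolons, each of 7 numbers parted by spaces: the shift along the tool's x, y, z in mm, then the turn, a rotation vector about the tool's x, y, z in degrees, then the opening, from 0 (shut) to 1 (fully open). A call has 1 to 10 rows; each row shifts and turns the commanded pose from where the row before left it, along the tool's axes as they then stand; what a row does not reach is not made up. A row lasts 1/8 s, in which the tool goes at most 62.5 mm and 10.7 degrees, less where a joint would pass 70% of its speed; a pose out of reach is approached as far as the arm can. A call is refused whole if a number of a shift passes 62.5 or a number of a turn 10.7, either way. A call with a gripper value outside its range is refused whole. The fingers move at their own pace and stop on an object; "newtons" is the grip in N (left out, the last holds). Time passes only in rows, so rows that do not move let the fingers close. It gives the time, the measured TCP pose, the force, the opening and the grip force at its end, in the units of the state.
- robot.get_obs(): the state, without advancing time (a new reading comes with each control period).
- robot.camera(name): name is "scene" or "side" or "wrist"; returns a dict with "image" (480x640x3 uint8, red, green, blue), "depth" (480x640 float32, m along the optical axis (not along the pixel's ray), 0 where there is no reading), "fovy" (degrees; the focal length in pixels is half the picture's height over the tangent of half this angle, whatever the lens; pixels are square), "cx", "cy" (the principal point, pixels), "rvec" (rotation vector, rad) and "tvec" (3), from world to camera coordinates, as OpenCV has them. Camera axes: x right, y down, z forward; pixel columns grow to the right and rows downward; lengths in m; the calibration is good to about 2 mm. A picture is of the moment at which its call begins.
- robot.hand_in(): hands the job in; it is judged then, once.
Trained networks look in the newest picture that a camera, given by its name, has taken for a name from the list of things; names that differ only in an ending like _2 or _b are one class to them, and where a whole thing is asked for, a point or a joint stands for the part that bears it (a point fixed in the world has none). Each returns a list of dicts, best first, with "p" (0 to 1); they miss things now and then, are a little off and sometimes report something else, mostly with a low value. They report only what shows in the picture. A call takes as long as a camera call.
- robot.find_in(camera, thing): "box" ([left, top, right, bottom] in pixels, round what is visible of it).
- robot.cut_out(camera, thing): "region" (480x640 bool, what is visible of it) and "box" ([left, top, right, bottom] in pixels, round what is visible of it).
The state is a dict: "time": time; "q": joint angles; "joint_velocities": joint speeds; "joint_torque": joint torques, N m; "position": TCP position; "tool_rot": TCP orientation; "ft_force": force on the tool from outside, world axes, zero at the start; "moment": the same for the moment, N m; "grip_width": finger opening in m; "grip_force": force on a finger pad.
Only numpy, scipy, OpenCV 4.12 (cv2) and the standard library are available. Lean on these libraries where they do the work, as an engineer would, in place of code of your own. Each camera call takes 0.05 s, during which the arm holds its last target. There are 200 camera calls.

## Task

Bolt the lid of the sample box shut: lift the bolt's handle out of its parking notch, slide the bolt across to the right, turn the handle fully down into the keeper's notch and let go. The keeper's notch is never in quite the same place, so feel for it with the handle rather than forcing the handle against the rim or the notch. Leave the bottles and the filter box where they stand.

Things in the scene. Friction and masses are not known exactly. Their poses are not given: they have to be found in the camera images.
- sample_box: grey box with an aluminium two-leaf lid, 84 x 150 x 60 mm (x, y, z), fixed to the table. Origin: centre of its underside; z up, front (towards the robot) is -x, left is +y. A steel barrel bolt lies on the lid along y, the rod's axis at x = -8, z = 72 mm. In front of the rod stands a steel comb (x = -37 to -29 mm, rim 84 to 87 mm above the table); the lid's front edge is at x = -42 mm.
- parking_notch (a point): middle of the parking notch at rim height, fixed on the box at x = -31, y = +35, z = 84 mm of it. The comb has two notches, open at the top, each 11 mm wide for the handle's 8 mm stem: this one and the keeper notch. Everywhere else the hard rim stops the stem at about 0.87 rad.
- keeper_range (a point): middle of the range in which the keeper notch may lie, fixed on the box at x = -35, y = -25, z = 87 mm. The notched keeper plate is screwed on in slots: its notch lies up to 13 mm to either side of this point along the box's y, differs at every start, and is not reported.
- bolt (a joint): travel of the bolt in m: 0 = parked (stem in the middle of the parking notch), grows as the bolt slides along the box's -y (to the right); the keeper notch is met somewhere between 0.047 and 0.073, whatever the start; end stop at 0.082. Sliding takes about 2 N; it stays where it is left.
- handle (a joint): angle of the handle about the rod in rad: 0 = straight up, grows as it turns to the front (-x of the box) and down; about 0.87 = stem resting on the rim (0.02 to 0.05 more on the keeper plate's rim), 1.50 = fully down in a notch (stop), -0.25 = stop at the back. Starts down in the parking notch. Turning takes about 1 N at the knob; it stays where it is left.
- knob (a point): centre of the steel ball knob, 20 mm in diameter, at the handle's end, 62 mm from the rod's axis, at the same y as the 8 mm stem. With the handle down it stands 27 mm in front of the lid's edge, free all round and beneath; it can be pinched from above, fingers either side along the box's y, and turns freely between the fingers.
- lever: stem and ball knob of the handle in one piece; origin on the rod's axis, its z points along the stem to the knob.
- bottle_a: white sample bottle, 39 mm in diameter, 84 mm high, stands on the table left of the box; origin at the centre of its underside; bystander.
- bottle_b: white sample bottle, 39 mm in diameter, 84 mm high, stands on the table left of the box, beyond the first; origin at the centre of its underside; bystander.
- filter_pack: flat card box, 63 x 86 x 22 mm, lies on the table left of the bottles; origin at the centre of its underside; bystander.

How it is judged:
By the outcome, as a careful person would: the job done as asked, in the order asked, and still so for the second after the job is handed in, with the robot touching nothing.
It also fails if it takes over 72 s, if anything falls off the work surface, if the arm or the gripper's body presses on something with over 40 N, if the wrist force passes 120 N, or if a joint passes its speed limit or range.

## Working session

There is one attempt and no reset: what is moved stays moved. The work goes in short steps, Python scripts to look and compute and a tool call to move; the robot and the scene stay as the last step left them, time stands still between calls to the robot, and variables do not carry over. Pictures are saved under pics/ and viewed, at most 10 in all, crops included, and the job is handed in when it is done.

Besides the shell and the picture viewer there is one more tool, called after "Call:" by a JSON object that holds its "fn" and its "kwargs", one argument or row to a line. send_rows: Moves the arm, as the interface text tells. Its arguments: {"type":"object","properties":{"deltas":{"type":"string"},"newtons":{"type":"number"}},"required":["deltas"]}

```bash
mkdir -p pics
cat > h.py <<'E'
import numpy as np, cv2
from rig import robot
from scipy.spatial.transform import Rotation as R
def shot(n):
    c=robot.camera(n); c['f']=240/np.tan(np.radians(c['fovy'])/2); c['Rm']=R.from_rotvec(np.ravel(c['rvec'])).as_matrix(); c['t']=np.ravel(c['tvec']); return c
def save(c,name,box=None,s=1):
    im=c['image'][:,:,::-1]
    if box: im=im[box[1]:box[3],box[0]:box[2]]
    cv2.imwrite('pics/'+name,cv2.resize(im,None,fx=s,fy=s))
def cloud(c,mask=None):
    v,u=np.nonzero((c['depth']>0)&(mask if mask is not None else True))
    d=c['depth'][v,u]; P=np.stack([(u-c['cx'])/c['f']*d,(v-c['cy'])/c['f']*d,d],1)
    return (P-c['t'])@c['Rm'], u,v
def proj(c,X):
    p=np.atleast_2d(X)@c['Rm'].T+c['t']; return p[:,:2]/p[:,2:]*c['f']+[c['cx'],c['cy']]
E
python3 - <<'E'
from h import *
print(robot.get_obs())
for n in ['scene','side','wrist']:
    c=shot(n); save(c,n+'0.png')
    print(n,'campos',-c['Rm'].T@c['t'])
    for th in ['sample_box','knob','lever','bottle_a','filter_pack']:
        r=robot.cut_out(n,th)
        for q in r[:2]:
            P,_,_=cloud(c,q['region'])
            if len(P): print(th,round(q['p'],2),np.round(q['box']),np.round(np.median(P,0),3),np.round(np.percentile(P,[2,98],axis=0),3).tolist())
E
```

```text
{'time': 0.0, 'q': array([-1.78493381e-01,  5.28485732e-01,  1.43389995e+00, -4.08000942e-05,
        1.18138387e+00, -1.78511691e-01]), 'joint_velocities': array([-0.00165563,  0.00138241, -0.00042836,  0.00108442,  0.00038324,
        0.00121233]), 'joint_torque': array([-5.45745443e-04, -4.40045428e+01, -1.76593530e+01,  6.32597599e-02,
        5.83207863e-02, -1.53719384e-04]), 'position': array([6.24417928e-01, 1.29571680e-04, 2.91260193e-01]), 'tool_rot': array([ 7.07094398e-01,  7.07118327e-01, -6.36261567e-04, -8.83319984e-04]), 'ft_force': array([ 0.14226678, -0.23050156,  0.18069991]), 'moment': array([-0.00828359,  0.01359356,  0.04742423]), 'grip_force': 0.0, 'grip_width': 0.08680455011002534}
scene campos [-0.22847912  0.78979412  0.47259586]
sample_box 0.84 [368. 225. 453. 286.] [0.433 0.241 0.057] [[0.386, 0.141, 0.01], [0.498, 0.29, 0.085]]
knob 0.6 [411. 244. 436. 255.] [0.387 0.239 0.079] [[0.379, 0.23, 0.073], [0.423, 0.243, 0.087]]
lever 0.62 [378. 231. 436. 260.] [0.437 0.239 0.077] [[0.38, 0.196, 0.07], [0.459, 0.294, 0.086]]
lever 0.55 [408. 248. 433. 259.] [0.
[... 582 characters left out ...]
 0.094, 0.0], [0.455, 0.261, 0.088]]
lever 0.71 [341. 218. 374. 228.] [0.398 0.239 0.079] [[0.382, 0.233, 0.074], [0.437, 0.244, 0.088]]
bottle_a 0.82 [311. 237. 333. 256.] [0.456 0.342 0.078] [[0.442, 0.323, 0.059], [0.473, 0.35, 0.085]]
bottle_a 0.82 [309. 256. 332. 302.] [0.445 0.404 0.053] [[0.429, 0.356, 0.012], [0.474, 0.41, 0.085]]
filter_pack 0.66 [281. 346. 336. 405.] [0.421 0.592 0.023] [[0.382, 0.54, 0.008], [0.46, 0.634, 0.025]]
filter_pack 0.35 [332. 203. 372. 239.] [0.437 0.239 0.078] [[0.382, 0.09, 0.0], [0.462, 0.293, 0.087]]
wrist campos [0.62468636 0.08050903 0.38468983]
sample_box 0.71 [ 62.   2. 206.  73.] [0.474 0.16  0.06 ] [[0.439, 0.131, 0.016], [0.519, 0.182, 0.086]]
```

Run:
```python
import cv2,numpy as np
a=cv2.imread('pics/scene0.png');b=cv2.imread('pics/side0.png');w=cv2.imread('pics/wrist0.png')
A=cv2.resize(a[190:340,330:480],(400,400),interpolation=3);B=cv2.resize(b[150:300,260:410],(400,400),interpolation=3)
cv2.imwrite('pics/c1.png',np.hstack([A,B]))
```

```text
(no output)
```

View pics/c1.png

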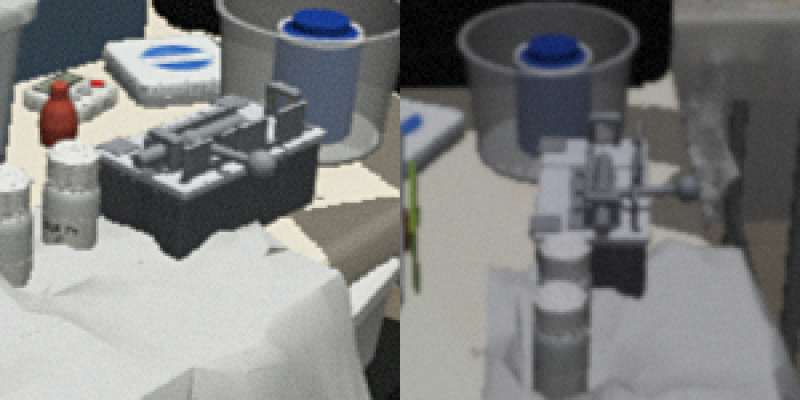

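View pics/scene0.png

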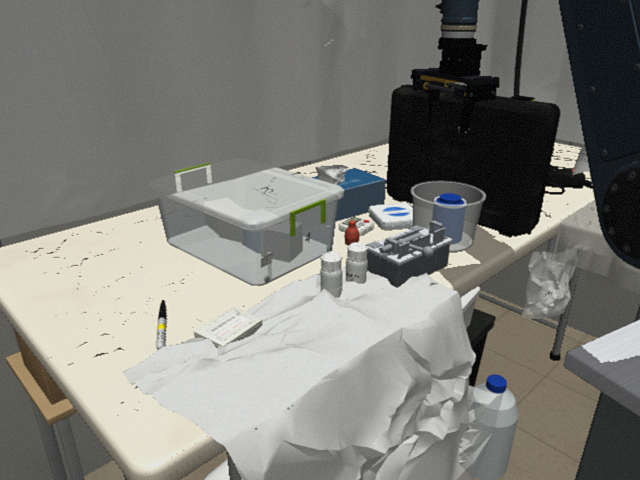

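Run:
```python
from h import *
for n in ['scene','side']:
    c=shot(n); P,u,v=cloud(c)
    q=robot.cut_out(n,'sample_box')[0]; B,_,_=cloud(c,q['region'])
    L=B[(B[:,2]>.055)&(B[:,2]<.066)&(B[:,0]<.52)][:,:2]
    r=cv2.minAreaRect(L.astype(np.float32)); print(n,'lid rect',r,len(L))
    T=B[B[:,2]>.08]; print('rim pts',cv2.fitLine(T[:,:2].astype(np.float32),2,0,.01,.01).ravel(),len(T))
    # height map around
    for y in np.arange(0.0,.40,.03):
        print(f'{y:.2f}',[int(1000*np.percentile(P[(abs(P[:,0]-x)<.015)&(abs(P[:,1]-y)<.015)][:,2],98)) if ((abs(P[:,0]-x)<.015)&(abs(P[:,1]-y)<.015)).sum()>3 else None for x in np.arange(.3,.7,.03)])
```

```text
scene lid rect ((0.46674826741218567, 0.1993069052696228), (0.08935144543647766, 0.18130293488502502), 12.891371726989746) 786
rim pts [ 0.32627973 -0.9452733   0.43399778  0.21668819] 371
0.00 [None, None, None, None, 0, 0, 110, 111, 335, 390, 470, None, 311, 335]
0.03 [None, None, None, None, 0, 107, 110, 102, 335, 392, 469, 469, 463, 335]
0.06 [None, None, None, -5, 1, 110, 103, 102, 102, 92, 111, 23, 24, 23]
0.09 [None, None, None, 0, 1, 110, 109, None, 100, None, 111, 23, 24, 24]
0.12 [None, None, None, 0, 1, 59, 111, 110, 110, 110, 111, 22, 23, 23]
0.15 [-125, -95, None, 0, 60, 85, 86, 111, 111, None, 0, 19, 22, 20]
0.18 [-99, -10, 5, 1, 82, 86, 81, 62, None, None, 1, 13, 19, 18]
0.21 [-71, 2, 11, 24, 86, 81, 80, 60, None, None, 1, 15, 20, 17]
0.24 [-29, 5, 15, 86, 83, 81, 77, 60, None, None, 50, 52, 1, 15]
0.27 [-11, 5, 11, 13, 83, 85, 62, None, None, 2, 137, 137, 2, None]
0.30 [-2, 6, 8, 9, 14, 77, 60, None, 1, 137, 137, 138, 138, 138]
0.33 [2, 5, 7, 11, 14, 84, 83, 10, None, 138, 137, 135, 135, 138]
0.36 [5, 12, 14, 19, 17, 80, 75, None, 138, 137, 135, 135, 135, 135]
0.39 [9
[... 520 characters left out ...]
94, 102, 93, 112, 24, 25, None]
0.12 [None, None, None, 3, 2, 60, 112, 111, 110, 111, 111, 24, 25, None]
0.15 [None, None, None, 2, 22, 87, 87, 64, 112, 27, 2, 21, None, None]
0.18 [None, None, 7, 2, 86, 87, 81, 63, 2, 3, 2, 2, None, None]
0.21 [None, 4, 11, 25, 88, 83, 81, 62, 2, 2, 2, None, None, None]
0.24 [None, 7, 15, 86, 85, 82, 76, 62, 2, 2, 32, None, None, None]
0.27 [-5, 6, 11, 14, 84, 86, 64, 61, 15, 2, 138, 138, None, None]
0.30 [1, 6, 9, 11, 14, 78, 63, 20, 16, 137, 139, 139, 139, 139]
0.33 [4, 7, 8, 12, 14, 84, 84, 15, 2, 139, 139, 136, 136, 139]
0.36 [7, 12, 15, 19, 17, 82, 77, 16, 138, 139, 136, 136, 136, 136]
0.39 [11, 21, 26, 24, 82, 85, 28, 24, 139, 139, 136, 136, 136, 136]
```

Call:
{"fn": "send_rows", "kwargs": {
  "deltas": "38 -37 8 0 0 0 1;38 -37 8 0 0 0 1;38 -37 8 0 0 0 1;38 -37 8 0 0 0 1;38 -37 8 0 0 0 1;38 -37 8 0 0 0 1;0 0 0 0 0 10 1;0 0 0 0 0 10 1;0 0 0 0 0 10 1;0 0 0 0 0 10 1"
}}

```text
time: 2.35
position: [0.4031, 0.2282, 0.2445]
tool_rot: [0.907, 0.42, 0.0, 0.0]
ft_force: [-0.5, 0.1, 0.8]
grip_width: 0.0865
grip_force: 0.0
```

Call:
{"fn": "send_rows", "kwargs": {
  "deltas": "0 0 0 0 0 10 1;0 0 0 0 0 10 1;0 0 0 0 0 10 1;0 0 0 0 0 8 1;0 0 0 0 0 0 1;0 0 0 0 0 0 1"
}}

```text
time: 3.1
position: [0.4031, 0.2281, 0.2443]
tool_rot: [0.994, 0.106, 0.0, -0.0]
ft_force: [-0.3, -0.3, 0.3]
grip_width: 0.0867
grip_force: 0.0
```

Run:
```python
from h import *
o=robot.get_obs(); print(o['time'],o['position'],R.from_quat(o['tool_rot']).as_matrix().round(3).tolist(),o['q'].round(2),o['ft_force'])
c=shot('wrist'); save(c,'w1.png'); print(-c['Rm'].T@c['t'],c['Rm'][2])
P,u,v=cloud(c); np.savez('w1.npz',P=P,u=u,v=v)
for th in ['sample_box','knob','lever']:
    for q in robot.cut_out('wrist',th)[:2]:
        B,_,_=cloud(c,q['region']); print(th,q['p'],np.round(q['box']),np.median(B,0).round(4),np.percentile(B,[2,98],axis=0).round(3).tolist())
        if th=='sample_box':
            L=B[(B[:,2]>.055)&(B[:,2]<.066)][:,:2]; print(cv2.minAreaRect(L.astype(np.float32)))
```

```text
3.1 [0.40305745 0.22805712 0.24434608] [[0.978, 0.21, 0.0], [0.21, -0.978, 0.0], [0.0, -0.0, -1.0]] [0.27 0.39 1.88 0.   0.87 1.63] [-0.27404569 -0.29316037  0.30586655]
[0.48220459 0.24431153 0.33678338] [-0.28773891 -0.06220666 -0.95568648]
sample_box 0.84 [243. 102. 462. 269.] [0.4667 0.2147 0.0612] [[0.398, 0.142, 0.056], [0.513, 0.285, 0.086]]
((0.4668237566947937, 0.21075652539730072), (0.0866592675447464, 0.15075422823429108), 11.385353088378906)
knob 0.62 [301. 184. 323. 270.] [0.4039 0.2357 0.0793] [[0.384, 0.224, 0.075], [0.443, 0.244, 0.087]]
knob 0.57 [244. 101. 462. 269.] [0.4668 0.2145 0.0612] [[0.399, 0.142, 0.058], [0.513, 0.285, 0.086]]
lever 0.87 [301. 185. 325. 271.] [0.4054 0.2358 0.0794] [[0.385, 0.224, 0.075], [0.443, 0.244, 0.087]]
```

View pics/w1.png

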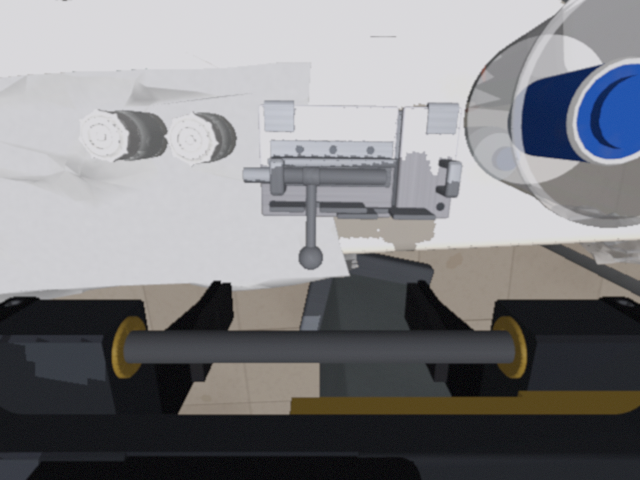

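Run:
```python
from h import *
c=shot('wrist')
im=cv2.resize(c['image'][185:275,250:470,::-1],None,fx=3.6,fy=3.6,interpolation=2)
cv2.imwrite('pics/w2.png',im)
def ray(u,v,z):
    d=c['Rm'].T@np.array([(u-c['cx'])/c['f'],(v-c['cy'])/c['f'],1]); o=-c['Rm'].T@c['t']; return o+d*(z-o[2])/d[2]
k=ray(311,257,.0764); print('knob',k)
a=np.radians(11.4); Rb=np.array([[np.cos(a),-np.sin(a)],[np.sin(a),np.cos(a)]]); O=np.array([.4668,.2108])
print('knob in box',Rb.T@(k[:2]-O),'expected world',O+Rb@[-.070,.035])
P,u,v=cloud(c); b=(P[:,:2]-O)@Rb
m=(P[:,2]>.078)&(P[:,2]<.095)&(b[:,0]<-.022)&(b[:,0]>-.045)
for y in np.arange(-.06,.06,.002):
    s=m&(abs(b[:,1]-y)<.001); print(int(y*1000),s.sum(),(b[s,0].mean()*1000).round(1) if s.any() else '',(P[s,2].max()*1000).round(1) if s.any() else '',end=' | ')
o=robot.get_obs(); T=R.from_quat(o['tool_rot']); 
for z in [0]: print('\nshift tool',T.inv().apply(np.r_[k[:2],.0764+.051]-o['position'])*1000)
```

```text
knob [0.38951807 0.23053249 0.0764    ]
knob in box [-0.07185698  0.03461854] expected world [0.39126301 0.23127348]
-60 0   | -57 0   | -55 0   | -53 20 -36.2 87.9 | -51 22 -35.7 87.7 | -49 20 -35.9 87.2 | -47 25 -36.0 87.8 | -45 21 -35.9 87.5 | -43 22 -36.4 87.5 | -41 24 -35.7 88.0 | -39 20 -36.3 87.6 | -37 24 -36.0 87.1 | -35 19 -36.0 87.2 | -33 25 -36.1 87.4 | -31 18 -35.8 88.1 | -29 18 -35.6 87.9 | -27 18 -35.5 87.9 | -25 22 -35.7 87.7 | -23 15 -36.2 86.5 | -21 0   | -19 0   | -17 0   | -15 0   | -13 4 -36.1 86.5 | -11 16 -35.9 87.6 | -9 21 -35.7 87.7 | -7 22 -35.8 87.6 | -5 24 -35.1 88.0 | -3 33 -33.7 88.6 | -1 32 -34.0 87.1 | 0 38 -33.9 87.8 | 2 38 -34.0 87.4 | 4 39 -33.9 87.4 | 6 27 -33.8 86.7 | 8 38 -34.1 87.6 | 10 39 -34.0 87.6 | 12 39 -34.0 87.4 | 14 28 -34.0 87.0 | 16 33 -33.7 88.3 | 18 21 -32.1 85.1 | 20 21 -32.2 84.8 | 22 19 -32.1 85.5 | 24 16 -32.1 84.9 | 26 19 -31.7 85.2 | 28 18 -31.9 85.4 | 30 0   | 32 0   | 34 41 -37.5 80.2 | 36 52 -37.1 79.8 | 38 3 -38.0 78.3 | 40 8 -31.7 85.1 | 42 21 -31.7 85.4 | 44 19 -31.9 85.3 | 46 21 -31.8 85.3 | 48 13 -31.9 85.1 | 50 21 -31.8 84.8 | 52 20 -31.9 85.3 | 54 21 -31.8 85.1 | 56 16 -31.8 86.1 | 58 18 -31.9 85.0 | 
shift tool [-12.63151459  -5.24690633 116.85451066]
```

View pics/w2.png

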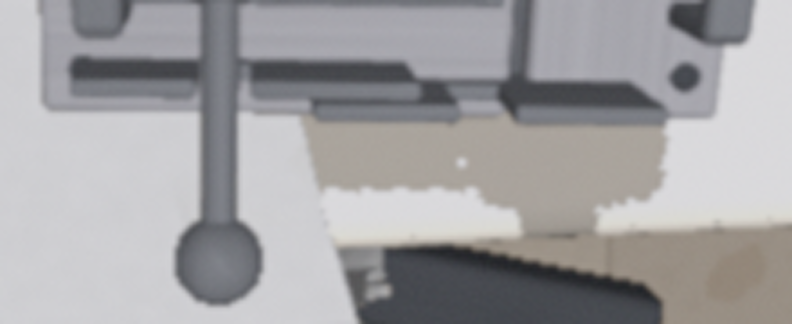

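Call:
{"fn": "send_rows", "kwargs": {
  "deltas": "-13 -5 0 0 0 0 1;0 0 39 0 0 0 1;0 0 39 0 0 0 1;0 0 39 0 0 0 1;0 0 0 0 0 0 0.5;0 0 0 0 0 0 0.3;0 0 0 0 0 0 0.3",
  "newtons": 8
}}

```text
time: 4.22
position: [0.3899, 0.2306, 0.1288]
tool_rot: [0.995, 0.105, 0.002, -0.0]
ft_force: [-0.3, 0.1, 0.4]
grip_width: 0.0648
grip_force: 0.0
```

Run:
```python
from h import *
o=robot.get_obs(); print(o['time'],o['position'],o['ft_force'],o['grip_width'])
c=shot('wrist'); save(c,'w3.png')
```

```text
4.225 [0.38993699 0.23057323 0.1287784 ] [-0.34410656  0.10644348  0.39138442] 0.06484047910468733
```

View pics/w3.png

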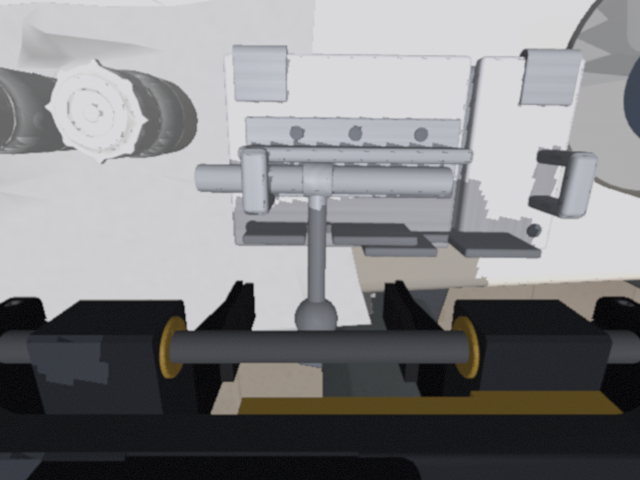

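Call:
{"fn": "send_rows", "kwargs": {
  "deltas": "0 0 0 0 0 0 0.15;0 0 0 0 0 0 0.1;0 0 0 0 0 0 0.1;0 0 0 0 0 0 0.1;0 0 0 0 0 0 0.1;0 0 0 0 0 0 0.1"
}}

```text
time: 5.03
position: [0.3892, 0.2303, 0.1272]
tool_rot: [0.995, 0.104, -0.0, -0.0]
ft_force: [-0.3, 0.4, 0.4]
grip_width: 0.0188
grip_force: 8.0
```

Call:
{"fn": "send_rows", "kwargs": {
  "deltas": "0.6 0 -4.6 0 0 0 0.1;0.7 0 -4.6 0 0 0 0.1;1.3 0 -4.5 0 0 0 0.1;1.4 0 -4.4 0 0 0 0.1;4 0 -8.4 0 0 0 0.1;0 0 0 0 0 0 0.1"
}}

```text
time: 5.78
position: [0.3975, 0.232, 0.1545]
tool_rot: [0.995, 0.105, 0.001, -0.0]
ft_force: [-0.7, 1.2, -0.1]
grip_width: 0.0191
grip_force: 8.0
```

Call:
{"fn": "send_rows", "kwargs": {
  "deltas": "5.2 0 -7.6 0 0 0 0.1;6.3 0 -6.9 0 0 0 0.1;7.3 0 -5.8 0 0 0 0.1;0 0 0 0 0 0 0.1"
}}

```text
time: 6.28
position: [0.416, 0.2358, 0.1748]
tool_rot: [0.995, 0.105, 0.0, 0.0]
ft_force: [-1.7, -0.2, 3.1]
grip_width: 0.019
grip_force: 8.0
```

Run:
```python
from h import *
o=robot.get_obs(); print(o['time'],o['position'],o['ft_force'],o['grip_width'])
c=shot('wrist'); save(c,'w4.png')
```

```text
6.275 [0.41596386 0.23583215 0.17477244] [-1.67040625 -0.15529863  3.10596456] 0.019027194536643158
```

View pics/w4.png

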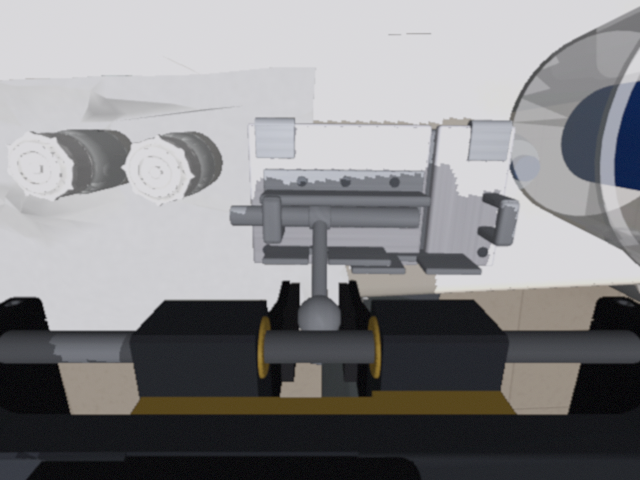

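Call:
{"fn": "send_rows", "kwargs": {
  "deltas": "0 2 0 0 0 0 0.1;0 5 0 0 0 0 0.1;0 6 0 0 0 0 0.1;-0.2 6 0 0 0 0 0.1;0 6 0 0 0 0 0.1;-0.2 7 0 0 0 0 0.1;0 7 0 0 0 0 0.1;-0.2 7 0 0 0 0 0.1;0 6 0 0 0 0 0.1;0 0 0 0 0 0 0.1"
}}

```text
time: 7.58
position: [0.4255, 0.184, 0.174]
tool_rot: [0.995, 0.105, -0.0, 0.0]
ft_force: [-4.1, -1.2, 3.7]
grip_width: 0.0189
grip_force: 8.0
```

Run:
```python
from h import *
o=robot.get_obs(); print(o['time'],o['position'],o['ft_force'],o['grip_width'])
a=np.radians(11.4); Rb=np.array([[np.cos(a),-np.sin(a)],[np.sin(a),np.cos(a)]]); O=np.array([.4668,.2108])
print('tcp box',Rb.T@(o['position'][:2]-O)*1000)
c=shot('wrist'); im=c['image']; cv2.imwrite('pics/w5.png',cv2.resize(im[190:350,180:460,::-1],None,fx=2.8,fy=2.8,interpolation=2))
P,u,v=cloud(c); b=(P[:,:2]-O)@Rb
m=(P[:,2]>.078)&(P[:,2]<.095)&(b[:,0]<-.022)&(b[:,0]>-.045)
for y in np.arange(-34,0,1.):
    s=m&(abs(b[:,1]*1000-y)<.5); print(int(y),s.sum(),end=' | ')
m=(P[:,2]>.085)&(P[:,2]<.11)&(b[:,0]<-.015)&(b[:,0]>-.035); print('\nstem y',np.median(b[m,1]),np.percentile(b[m,1],[5,95]),m.sum())
```

```text
7.575 [0.42549499 0.18395997 0.1739777 ] [-4.10253766 -1.21075461  3.6990744 ] 0.018896226690178663
tcp box [-45.79524288 -18.14626488]
-34 23 | -33 21 | -32 20 | -31 16 | -30 21 | -29 21 | -28 20 | -27 21 | -26 22 | -25 19 | -24 3 | -23 4 | -22 4 | -21 1 | -20 0 | -19 0 | -18 0 | -17 1 | -16 6 | -15 6 | -14 0 | -13 19 | -12 21 | -11 24 | -10 22 | -9 22 | -8 23 | -7 21 | -6 21 | -5 34 | -4 35 | -3 36 | -2 33 | -1 31 | 
stem y -0.14401409314446736 [-0.18120987  0.05488078] 3385
```

View pics/w5.png

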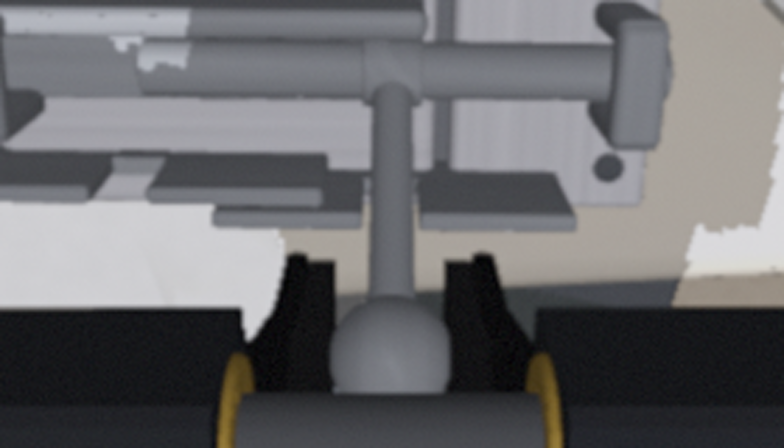

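Call:
{"fn": "send_rows", "kwargs": {
  "deltas": "-3.7 0.5 2.8 0 0 0 0.1;-3.6 0 3 0 0 0 0.1;-3.2 0 3.4 0 0 0 0.1;-3.1 0 3.5 0 0 0 0.1;-2.7 0 3.8 0 0 0 0.1;0 0 0 0 0 0 0.1"
}}

```text
time: 8.38
position: [0.4102, 0.1809, 0.1571]
tool_rot: [0.995, 0.105, 0.0, 0.0]
ft_force: [-0.0, -1.8, 0.2]
grip_width: 0.0192
grip_force: 8.0
```

Call:
{"fn": "send_rows", "kwargs": {
  "deltas": "-2.5 0 3.9 0 0 0 0.1;-2.1 0 4.2 0 0 0 0.1;-1.9 0 4.2 0 0 0 0.1;-1.5 0 4.4 0 0 0 0.1;0 0 0 0 0 0 0.1"
}}

```text
time: 9.0
position: [0.4025, 0.1793, 0.1405]
tool_rot: [0.995, 0.104, 0.0, -0.0]
ft_force: [2.8, -1.0, -0.0]
grip_width: 0.0188
grip_force: 8.0
```

Call:
{"fn": "send_rows", "kwargs": {
  "deltas": "-1.2 0 4.5 0 0 0 0.1;-0.8 0 4.6 0 0 0 0.1;-0.5 0 3 0 0 0 0.1;0 0 0 0 0 0 0.1"
}}

```text
time: 9.5
position: [0.4, 0.1788, 0.1285]
tool_rot: [0.995, 0.104, 0.0, -0.0]
ft_force: [2.2, -0.8, -1.0]
grip_width: 0.0188
grip_force: 8.0
```

Call:
{"fn": "send_rows", "kwargs": {
  "deltas": "-0.3 0 1.5 0 0 0 0.1;0 0 1 0 0 0 0.1;0 0 0 0 0 0 0.1"
}}

```text
time: 9.88
position: [0.3997, 0.1788, 0.1264]
tool_rot: [0.995, 0.105, 0.001, -0.0]
ft_force: [3.1, -1.3, 1.3]
grip_width: 0.0189
grip_force: 8.0
```

Call:
{"fn": "send_rows", "kwargs": {
  "deltas": "0 0 1 0 0 0 0.1;0 0 1 0 0 0 0.1;0 0 0 0 0 0 0.1"
}}

```text
time: 10.25
position: [0.3996, 0.1787, 0.1248]
tool_rot: [0.995, 0.105, 0.001, -0.0]
ft_force: [2.2, -1.1, 8.8]
grip_width: 0.019
grip_force: 8.0
```

Call:
{"fn": "send_rows", "kwargs": {
  "deltas": "0 0 0 0 0 0 0.2;0 0 0 0 0 0 0.5;0 0 0 0 0 0 0.5;0 0 0 0 0 0 0.5;0 0 0 0 0 0 0.5;-1 0 -15 0 0 0 0.5;0 0 -40 0 0 0 0.5;0 0 -40 0 0 0 0.5;0 0 -20 0 0 0 0.5;0 0 0 0 0 0 0.5"
}}

```text
time: 11.5
position: [0.3988, 0.1786, 0.2404]
tool_rot: [0.995, 0.105, 0.002, -0.0]
ft_force: [0.9, -0.5, 0.1]
grip_width: 0.0435
grip_force: 0.0
```

Run:
```python
from h import *
o=robot.get_obs(); print(o['time'],o['position'],o['ft_force'],o['grip_width'])
a=np.radians(11.4); Rb=np.array([[np.cos(a),-np.sin(a)],[np.sin(a),np.cos(a)]]); O=np.array([.4668,.2108])
c=shot('wrist'); cv2.imwrite('pics/w6.png',cv2.resize(c['image'][90:300,220:500,::-1],None,fx=2.8,fy=2.8,interpolation=2))
for q in robot.cut_out('wrist','lever')[:1]:
    B,_,_=cloud(c,q['region']); b=(B[:,:2]-O)@Rb
    for x in [-70,-60,-50,-40,-30,-20]:
        s=abs(b[:,0]*1000-x)<4; print(x,s.sum(),np.median(b[s,1])*1000,B[s,2].max()*1000)
```

```text
11.5 [0.39882202 0.17864637 0.2404103 ] [ 0.87058615 -0.53609918  0.06995242] 0.04352851326501821
-70 274 -19.02252292588932 87.48489099682155
-60 149 -18.957402925573692 82.88850532374254
-50 119 -18.856352126813167 80.29989815960899
-40 121 -18.767357425529077 79.01336832981022
-30 121 -18.67017860693416 79.02679063633231
-20 118 -19.2772445259679 77.99318467405402
```

View pics/w6.png

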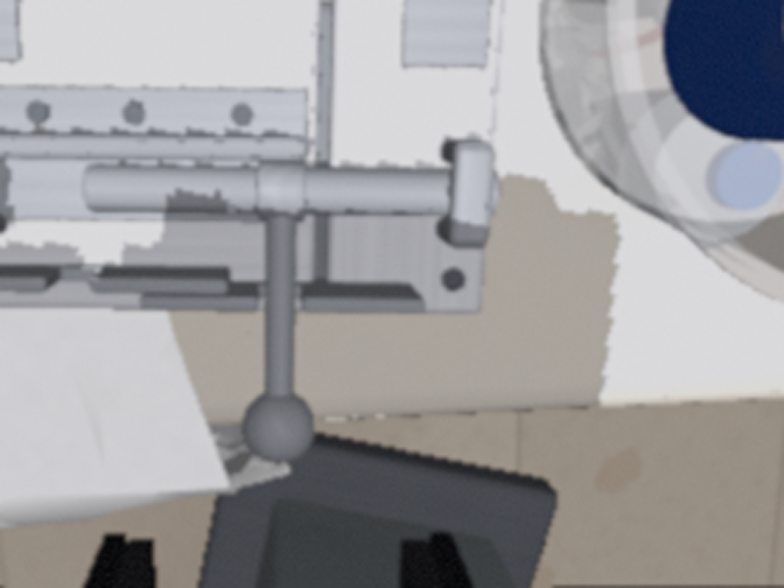

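The picture shows the handle down in the keeper notch, with the stem at (280, 300) between the two plate edges and the knob at (278, 428). The heights match those of the parked pose, and the gripper is clear.

```bash
python3 -c "
from rig import robot
print(robot.hand_in())"
```

```text
the job is handed in; nothing more can be done
None
```

The lid is bolted: the handle is fully down in the keeper notch at about 54 mm of travel, the gripper let go and is clear, and I handed the job in at 11.5 s; no verdict came back.

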